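# Kickstand down, frame out of the vise, held upright on the mat

### The job

While the vise still clamps the transformer frame, flip the frame's kickstand down past its over-centre point until it stays fully down. Then pull the sliding jaw open by at least a centimetre, lift the frame out by its handle bar and stand it upright in the middle of the black rubber mat. It tips easily, so finish while still gripping the handle and holding the frame upright, standing on the mat, and leave the other things on the bench alone.

Things in the scene. Friction and masses are not known exactly. Their poses are not given: they have to be found in the camera images.
- frame: aluminium transformer frame, 130 wide (y), 154 tall (z), rails 10 thick (x), 0.55-0.85 kg; copper-coloured round transformer, x -26 to +10 mm. Origin: underside centre of its foot block (x 20, y 60, z 34 mm). +x: kickstand side. Starts clamped, axes as the vise's, underside at 45 mm, up to 15 mm off centre in y. Free, it balances on the block but tips at a few degrees, soonest to -x
- handle (a point): middle of the dark steel handle bar on top of the frame: 12 mm thick (frame x), 80 mm long (frame y), 16 mm high; this point is 146 mm above the frame's underside, the bar's top is at 154 mm; under the bar 11 mm of air and then the 10 mm thick top rail. Grip it from above across its thickness
- kickstand (a joint): kickstand angle, rad: 0 folded up, 2.0 fully down (stop). U-shaped wire leg, arms 88 mm apart, joined at the free end by the foot bar. Folded up it leans 25 degrees out from the frame; it swings outwards (frame +x) and down. An over-centre spring pushes it back up below 1.0 and snaps it down by itself beyond 1.0; about 1 to 1.5 N at the foot bar starts it
- foot_bar (a point): middle of the kickstand's foot bar, a black rubber-covered rod 9 mm across and 88 mm long (frame y), 75 mm from the pivot. Folded up: 48 mm behind (+x) and 130 mm above the frame's origin, 37 mm of free space between it and the handle bar. Fully down: 65 mm behind and 5 mm above the frame's origin
- kickstand_pivot (a point): middle of the kickstand's hinge line (along frame y): 16 mm behind (+x) and 62 mm above the frame's origin. The lever angle from straight up towards frame +x is the joint value + 0.436 rad
- vise: small grey bench vise fixed to the table; origin on the table under the middle of the jaw gap. Gap floor 45 mm high; jaws 80 mm wide (y), 18 thick, tops 73 mm high; fixed jaw on the +x side, sliding jaw on the -x side. Body x from -145 to +45 mm, 100 mm wide; its -x end roughly faces the robot
- jaw (a joint): how far the sliding jaw is opened, m: 0 clamped on the frame, up to 0.030 fully open (towards the vise's -x). A spring and friction resist with about 16 N; the jaw stays where it is left
- jaw_knob (a point): on the axis of the upright round knob of the sliding jaw, 22 mm across, standing from 61 to 95 mm above the table; this point is 81 mm above the table and 105 mm from the gap's middle towards vise -x while clamped. Pull it towards vise -x to open
- mat: flat black rubber mat fixed to the table, 200 mm (its x) by 160 mm (its y), 10 mm thick; origin under its centre, on the table
- spool: grey plastic spool, 40 mm across, 30 mm tall; origin under its centre; leave alone
- screwdriver: loose black-handled screwdriver, 160 mm long; leave alone
- tip_tin: round brass tip-cleaner tin, 72 mm across, 42 mm tall; origin under its centre; leave alone
- bit_case: flat black case 100 x 150 x 35 mm; origin under its centre; leave alone
Mind the look-alikes: they are no part of the job. Leave any green look-alike of the frame alone. Leave any blue look-alike of the vise alone.

How it is judged:
By the outcome, as a careful person would: the job done as asked, in the order asked, and still so for the second after the job is handed in, while the arm keeps its last pose, push and grip.
It also fails if it takes over 72 s, if anything falls off the work surface, if the arm or the gripper's body presses on something with over 40 N, if the wrist force passes 120 N, or if a joint passes its speed limit or range.

### The arm

A 6-joint arm with a two-finger parallel gripper is mounted at the origin on the work surface. World frame = base frame: x ahead of the robot, y to its left, z up, the work surface at z = 0. Lengths are in mm, angles in degrees, forces in N, time in s.
With the tool pointing down it reaches from about 300 to 950 mm from the base axis. Payload 3.1 kg.
Tool frame: the origin (TCP) lies between the finger pads, 19 mm behind the fingertips; this is the grasp point; z points along the fingers, y is the line along which they close (so a half turn about z gives the same grasp; the last joint's range is limited). The gripper opens to 85 mm and grips with 20 to 120 N. Pads are 22 mm wide; open, the fingers measure 114 mm over their backs; the gripper's body (76 mm by 85 mm) begins 54 mm behind the grasp point. The pads swing forward as they close: fully open they stand 13 mm farther back than shut.
Start: joints at [-69.196, 17.653, 93.61, -0, 68.738, -3.994], TCP at [262.109, -567.39, 249.972] pointing down, gripper open.
Joint ranges: [-175.34, 175.34], [-45.06, 112.39], [2.9, 150.54], [-68.45, 248.45], [3.09, 151.38], [-168.51, 168.51]. Speed limits (degrees/s): [159.86, 159.86, 180, 180, 180, 180].

### API

Orientations are given as a 3x3 rotation matrix whose columns are the frame's x, y, z axes.
In Python, from rig import arm gives the robot as it stands.
- The arm moves only by the shell command python3 -m crank 'ROWS'. ROWS is a JSON object of lists of equal length, an entry for each row: "twist": the turn, a rotation vector about the tool's x, y, z in units of 8 degrees (1.0 is 8 degrees), a list of three; "offset": the shift along the tool's x, y, z in units of 25 mm (1.0 is 25 mm), a list of three; "jaw": the closure, from -1 (fully open) to 1 (shut). In form: {"twist": [[wx, wy, wz], ...], "offset": [[dx, dy, dz], ...], "jaw": [jaw, ...]}. A call has 1 to 10 rows; each row shifts and turns the commanded pose from where the row before left it, along the tool's axes as they then stand; what a row does not reach is not made up. A row lasts 1/10 s, in which the tool goes at most 50 mm and 8.59 degrees, less where a joint would pass 70% of its speed; a pose out of reach is approached as far as the arm can. A call is refused whole if a number of a shift passes 1 or a number of a turn 1, either way. A call with a gripper value outside its range is refused whole. The fingers move at their own pace and stop on an object; the grip force is fixed at half the most. Time passes only in rows, so rows that do not move let the fingers close. It gives the time, the measured TCP pose, the force, the opening and the grip force at its end, in the units of the state.
- arm.read_state(): the state, without advancing time (a new reading comes with each control period).
- arm.capture(name): name is "side" or "top" or "wrist"; returns (picture, depth): 400x640x3 uint8, red, green, blue; 400x640 float32, mm along the optical axis (not along the pixel's ray), 0 where there is no reading.
- arm.camera_params(name): a dict with "camera_matrix" (3x3 intrinsics, pixels), "rvec" (rotation vector, rad) and "tvec" (3), from world to camera coordinates, as OpenCV has them. Camera axes: x right, y down, z forward; pixel columns grow to the right and rows downward; lengths in mm; the calibration is good to about 2 mm. A picture is of the moment at which its call begins: read the wrist's pose just before it. camera_params takes no time and is no camera call; for the wrist camera it gives the pose at the moment of the call.
- arm.close_job(): hands the job in; it is judged then, once.
The state is a dict: "time": time; "joint_pos": joint angles; "qd": joint speeds; "effort": joint torques, N m; "tcp_pos": TCP position; "tcp_rot": TCP orientation; "contact_force": force on the tool from outside, world axes, zero at the start; "wrist_torque": the same for the moment, N m; "finger_gap": opening from 0.0 (shut) to 1.0 (fully open); "finger_force": force on a finger pad.
Only numpy, scipy, OpenCV 4.12 (cv2) and the standard library are available. Lean on these libraries where they do the work, as an engineer would, in place of code of your own. Each camera call takes 0.05 s, during which the arm holds its last target. There are 200 camera calls.

## Working session

There is one attempt and no reset: what is moved stays moved. The work goes in short steps, Python scripts to look and compute and a shell command to move; the robot and the scene stay as the last step left them, time stands still between calls to the robot, and variables do not carry over. Pictures are saved under pics/ and viewed, at most 10 in all, crops included, and the job is handed in when it is done.

```bash
mkdir -p pics; ls
python3 - <<'E'
from rig import arm
import cv2,numpy as np
s=arm.read_state();print(s['time'],s['tcp_pos'],np.round(s['tcp_rot'],3).tolist(),s['finger_gap'])
for n in ['side','top']:
    p,d=arm.capture(n); cv2.imwrite(f'pics/{n}0.png',p[:,:,::-1]); np.save(f'{n}0.npy',d); np.save(f'{n}0rgb.npy',p)
    c=arm.camera_params(n); R=cv2.Rodrigues(np.array(c['rvec'],float))[0]; print(n,np.round(c['camera_matrix'],1).tolist(),'pos',-R.T@np.array(c['tvec']).ravel(),'fwd',R[2],'right',R[0])
E
```

```text
pics
0.0 [ 261.81693618 -566.66523084  248.72529947] [[0.908, 0.419, -0.001], [0.419, -0.908, 0.002], [0.0, -0.002, -1.0]] 1.000869424599335
side [[426.2, 0.0, 315.6], [0.0, 426.2, 204.1], [0.0, 0.0, 1.0]] pos [ 145.77531032  738.41569913 1012.57830615] fwd [ 0.30555693 -0.61364915 -0.72805885] right [-0.89058425 -0.45471916  0.00949627]
top [[411.8, 0.0, 317.5], [0.0, 411.8, 205.2], [0.0, 0.0, 1.0]] pos [ 391.64897589  -19.71692005 1120.75797296] fwd [ 0.1033983   0.02746331 -0.99426081] right [ 0.02269197 -0.99942369 -0.02524607]
```

View pics/top0.png

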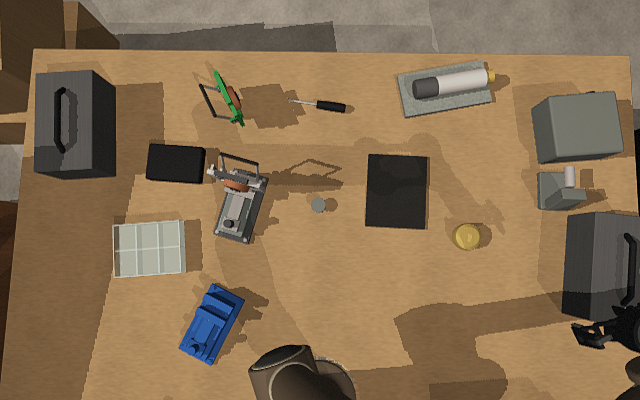

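View pics/side0.png

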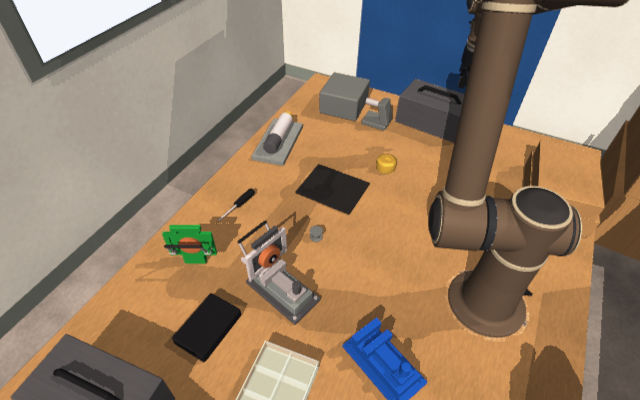

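Top view: the grey vise with the wanted frame is at (240,195), its knob at (229,223). The green look-alike frame is at (228,98) and the blue look-alike vise at (212,325). Mat is at (397,190), black bit case (a mat look-alike) at (176,162), spool at (317,204), tin at (467,236) and screwdriver at (330,105). My choice is the aluminium frame with the copper transformer in the grey vise. Next I measure and check a close crop.

```bash
cat > h.py <<'E'
import numpy as np,cv2
from rig import arm
def cam(n):
    c=arm.camera_params(n);return np.array(c['camera_matrix'],float),cv2.Rodrigues(np.array(c['rvec'],float))[0],np.array(c['tvec'],float).ravel()
def cloud(n,d,c=None):
    K,R,t=c or cam(n); v,u=np.mgrid[:400,:640]
    P=np.stack([(u-K[0,2])/K[0,0]*d,(v-K[1,2])/K[1,1]*d,d],-1)
    P=(P-t)@R; P[d<=0]=np.nan; return P
def ray(n,uv,z,c=None):
    K,R,t=c or cam(n); C=-R.T@t; r=R.T@np.linalg.solve(K,np.array([uv[0],uv[1],1.])); return C+r*(z-C[2])/r[2]
E
python3 - <<'E'
from h import *
T=cloud('top',np.load('top0.npy'));S=cloud('side',np.load('side0.npy'))
tr,sr=np.load('top0rgb.npy'),np.load('side0rgb.npy')
print('table z',np.nanmedian(T[250:300,300:360,2]),np.nanmedian(S[280:330,420:440,2]))
# mat
def rect(P,m):
    p=P[m&~np.isnan(P[...,0])]; r=cv2.minAreaRect(p[:,:2].astype(np.float32)); return r,np.median(p[:,2]),len(p)
v,u=np.mgrid[:400,:640]
m=(tr.max(-1)<60)&(u>350)&(u<440)&(v>140)&(v<240); m=cv2.morphologyEx(m.astype(np.uint8),cv2.MORPH_OPEN,np.ones((5,5)))>0
print('mat top',rect(T,m))
m=(sr.max(-1)<60)&(u>285)&(u<380)&(v>155)&(v<220); m=cv2.morphologyEx(m.astype(np.uint8),cv2.MORPH_OPEN,np.ones((5,5)))>0
print('mat side',rect(S,m))
# vise region
A=np.concatenate([T[140:250,190:280].reshape(-1,3),S[210:330,230:330].reshape(-1,3)])
A=A[~np.isnan(A[:,0])&(A[:,2]>8)]
for lo,hi in[(80,100),(60,80),(30,60),(190,205),(165,200)]:
    a=A[(A[:,2]>lo)&(A[:,2]<hi)];print(lo,hi,len(a),a.min(0).round(),a.max(0).round(),cv2.minAreaRect(a[:,:2].astype(np.float32)) if len(a)>3 else '')
# crops
a=cv2.resize(tr[140:250,190:290],None,fx=4,fy=4,interpolation=2); b=cv2.resize(sr[210:330,225:325],None,fx=4,fy=4,interpolation=2)
a=cv2.copyMakeBorder(a,0,40,0,0,cv2.BORDER_CONSTANT)
cv2.imwrite('pics/crop0.png',np.hstack([a,b])[:,:,::-1])
E
```

```text
table z 0.7842275933640878 1.872095149698365
mat top (((551.4766845703125, -201.09494018554688), (159.7227020263672, 197.33143615722656), 88.14859008789062), np.float64(10.678256403354037), 4228)
mat side (((550.2736206054688, -204.15972900390625), (176.19500732421875, 198.97706604003906), 88.80667877197266), np.float64(12.367961787676295), 1966)
80 100 318 [437. 143.  80.] [572. 273. 100.] ((524.4369506835938, 230.58392333984375), (118.60256958007812, 139.50112915039062), 46.67015075683594)
60 80 1049 [430. 143.  60.] [586. 268.  80.] ((516.2949829101562, 228.05479431152344), (119.10137176513672, 158.34864807128906), 53.12253189086914)
30 60 2200 [416. -10.  30.] [657. 375.  60.] ((505.78802490234375, 205.48239135742188), (399.4361572265625, 187.52096557617188), 68.06375122070312)
190 205 393 [533. 166. 190.] [565. 247. 204.] ((549.2708129882812, 207.08641052246094), (82.3515396118164, 14.498727798461914), 75.03681182861328)
165 200 904 [528. 144. 165.] [611. 270. 200.] ((571.1596069335938, 201.07583618164062), (130.61915588378906, 59.93922805786133), 75.1836929321289)
```

View pics/crop0.png

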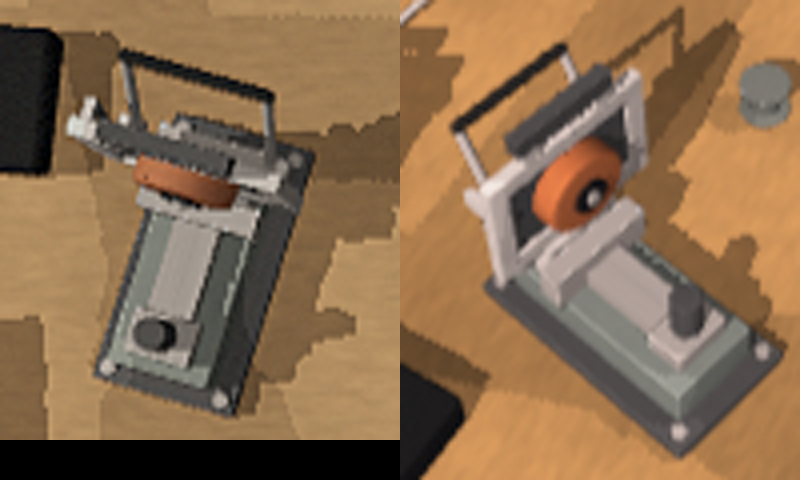

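The crop confirms the choice: the copper-coloured transformer sits in the aluminium frame, clamped in the grey vise. The handle bar is in front, the kickstand foot bar is folded up behind it on the +x side, and the knob is on the robot side. The handle's depth gives yaw about -15° and a top at about 199 mm, as described. Next I refine this in frame axes.

Run:
```python
from h import *
yaw=np.radians(-15);X=np.array([np.cos(yaw),np.sin(yaw)]);Y=np.array([-X[1],X[0]]);H=np.array([549.3,207.1])
for n,sl in(('top',np.s_[140:250,190:290]),('side',np.s_[210:330,225:325])):
    P=cloud(n,np.load(n+'0.npy'))[sl].reshape(-1,3);P=P[~np.isnan(P[:,0])]
    F=np.c_[(P[:,:2]-H)@X,(P[:,:2]-H)@Y,P[:,2]]
    def st(nm,m):
        f=F[m];w=P[m];r=cv2.minAreaRect(w[:,:2].astype(np.float32))
        print(n,nm,len(f),'med',np.median(f,0).round(1),'lo',np.percentile(f,2,axis=0).round(1),'hi',np.percentile(f,98,axis=0).round(1),'rect',np.round(r[0],1),np.round(r[1],1),round(r[2],1))
    x,y,z=F.T
    st('handle',(abs(x)<12)&(z>190)&(z<206)&(abs(y)<48))
    st('foot',(x>35)&(x<60)&(z>166)&(z<186)&(abs(y)<50))
    st('knob',(x<-85)&(x>-125)&(z>88)&(z<100))
    st('base',(x<60)&(x>-160)&(abs(y)<75)&(z>6)&(z<30))
    st('jaw',(x<-5)&(x>-40)&(abs(y)<60)&(z>68)&(z<77))
```

```text
top handle 196 med [  0.   -1.2 199.4] lo [ -5.6 -40.1 192.4] hi [  6.2  37.4 203.2] rect [549.6 206.5] [81.1 12.3] 74.8
top foot 165 med [ 47.3  -0.9 179. ] lo [ 41.9 -47.1 169.4] hi [ 52.3  44.8 182.7] rect [594.2 194.5] [95.2 12.3] 74.1
top knob 62 med [-104.6    0.3   95.7] lo [-114.2   -9.1   91.3] hi [-94.5  10.3  99.1] rect [448.9 234.4] [20.3 20.3] 0.8
top base 786 med [-73.5 -34.1  12.8] lo [-143.2  -49.4    7.9] hi [44.  49.6 25.6] rect [501.3 221. ] [129.8 204.9] 65.2
top jaw 135 med [-22.1 -13.   73.6] lo [-27.5 -38.8  69.8] hi [-10.   38.4  76.6] rect [533.5 211.1] [79.  22.8] 74.7
side handle 197 med [ -2.4   1.6 199.8] lo [ -6.6 -38.3 191.2] hi [  6.2  39.8 203.4] rect [549.3 207.1] [82.4 14.5] 75.0
side foot 145 med [ 45.6   2.7 179.6] lo [ 40.5 -45.4 167.3] hi [ 51.9  46.7 183.2] rect [593.8 195. ] [95.3 13.5] 75.7
side knob 62 med [-106.3    2.4   95.9] lo [-115.2   -8.4   90.2] hi [-96.   11.2  99.2] rect [448.3 235.2] [20.1 19.8] 22.3
side base 819 med [-97.4  36.4  13.7] lo [-144.3  -47.3    6.7] hi [34.3 51.1 28.4] rect [491.9 220.5] [136.8 206.4] 71.6
side jaw 201 med [-19.3   3.4  74. ] lo [-28.  -36.8  68.6] hi [-8.  40.9 76.8] rect [532.3 212.8] [80.6 21.4] 75.1
```

```bash
cat >> h.py <<'E'
X=np.array([np.cos(np.radians(-15)),np.sin(np.radians(-15)),0]);Z=np.array([0,0,1.]);Y=np.cross(Z,X)
O=np.array([549.4,206.8,45])
def F(x,y,z): return O+x*X+y*Y+z*Z
def to(p,Rt=None):
    s=arm.read_state();R=np.array(s['tcp_rot']);t=np.array(s['tcp_pos'])
    print('t',round(s['time'],2),'tcp',t.round(1),'frame',np.round([(t-O)@X,(t-O)@Y,(t-O)@Z],1),'F',np.round(s['contact_force'],1),'gap',round(s['finger_gap'],3),'ff',np.round(s['finger_force'],1))
    if p is not None: print('offset units',np.round(R.T@(np.array(p)-t)/25,2))
    if Rt is not None:
        print('twist units',np.round(np.degrees(cv2.Rodrigues(R.T@Rt)[0].ravel())/8,2))
E
python3 -m crank '{"twist":[[0,0,0],[0,0,0],[0,0,0],[0,0,0],[0,0,0],[0,0,0],[0,0,0],[0,0,0],[0,0,0],[0,0,0]],"offset":[[0.5,-0.4,-0.7],[0.96,-0.79,-0.7],[0.96,-0.79,-0.65],[0.96,-0.79,0],[0.96,-0.79,0],[0.96,-0.79,0],[0.96,-0.79,0],[0.96,-0.79,0],[0.96,-0.79,0],[0.96,-0.79,0]],"jaw":[1,1,1,1,1,1,1,1,1,1]}'
python3 -m crank '{"twist":[[0,0,0],[0,0,0],[0,0,0],[0,0,0],[0,0,0],[0,0,0],[0,0,0],[0,0,0],[0,0,0],[0,0,0]],"offset":[[0.96,-0.79,0],[0.96,-0.79,0],[0.96,-0.79,0],[0.96,-0.79,0],[0.96,-0.79,0],[0.96,-0.79,0],[0.96,-0.79,0],[0.96,-0.79,0],[0.96,-0.79,0],[0.96,-0.79,0]],"jaw":[1,1,1,1,1,1,1,1,1,1]}'
python3 -m crank '{"twist":[[0,0,0],[0,0,0],[0,0,0],[0,0,0],[0,0,0],[0,0,0],[0,0,0],[0,0,0],[0,0,-1],[0,0,-1]],"offset":[[0.96,-0.79,0],[0.96,-0.79,0],[0.96,-0.79,0],[0.96,-0.79,0],[0.96,-0.79,0],[0.96,-0.79,0],[0.96,-0.79,0],[0.4,-0.3,0],[0,0,0],[0,0,0]],"jaw":[1,1,1,1,1,1,1,1,1,1]}'
python3 -m crank '{"twist":[[0,0,-1],[0,0,-1],[0,0,-1],[0,0,-1],[0,0,-1],[0,0,-1],[0,0,-1],[0,0,-1],[0,0,-1],[0,0,-1]],"offset":[[0,0,0],[0,0,0],[0,0,0],[0,0,0],[0,0,0],[0,0,0],[0,0,0],[0,0,0],[0,0,0],[0,0,0]],"jaw":[1,1,1,1,1,1,1,1,1,1]}'
python3 -m crank '{"twist":[[0,0,-1],[0,0,-1],[0,0,-1],[0,0,-1],[0,0,-1],[0,0,-0.5],[0,0,0]],"offset":[[0,0,0],[0,0,0],[0,0,0],[0,0,0],[0,0,0],[0,0,0],[0,0,0]],"jaw":[1,1,1,1,1,1,1]}'
python3 - <<'E'
from h import *
a=np.radians(40);z=-np.sin(a)*X-np.cos(a)*Z;R=np.stack([np.cross(Y,z),Y,z],1)
to(F(79.9,0,200),R); print(np.round(arm.read_state()['joint_pos'],1))
E
```

```text
time: 1.1
tcp_pos: [390.9, -299.7, 300.7]
tcp_rot: [[0.908, 0.419, -0.001], [0.419, -0.908, 0.001], [-0.0, -0.001, -1.0]]
contact_force: [1.2, -0.5, 0.3]
finger_gap: 0.004
finger_force: 0.0
time: 2.1
tcp_pos: [525.9, -19.9, 300.7]
tcp_rot: [[0.908, 0.42, -0.001], [0.42, -0.908, 0.0], [-0.001, -0.0, -1.0]]
contact_force: [0.8, 0.8, -0.0]
finger_gap: 0.002
finger_force: 0.0
time: 3.1
tcp_pos: [625.9, 185.8, 300.3]
tcp_rot: [[0.753, 0.658, -0.002], [0.658, -0.753, -0.001], [-0.002, -0.0, -1.0]]
contact_force: [-0.4, -1.4, -0.0]
finger_gap: -0.005
finger_force: 0.0
time: 4.1
tcp_pos: [625.8, 184.9, 300.7]
tcp_rot: [[-0.517, 0.856, -0.001], [0.856, 0.517, -0.001], [-0.0, -0.002, -1.0]]
contact_force: [0.4, -0.2, -0.3]
finger_gap: -0.001
finger_force: 0.0
time: 4.8
tcp_pos: [625.9, 185.0, 300.7]
tcp_rot: [[-0.965, 0.263, -0.001], [0.263, 0.965, -0.001], [0.001, -0.001, -1.0]]
contact_force: [0.4, -0.3, -0.8]
finger_gap: -0.001
finger_force: 0.0
t 4.8 tcp [625.9 185.  300.7] frame [ 79.5  -1.2 255.7] F [ 0.4 -0.3 -0.8] gap -0.001 ff 0.0
offset units [-0.02  0.05  2.23]
twist units [ 0.    4.99 -0.03]
[ 12.7  18.5  86.6  -0.   75.  -62.1]
```

```bash
python3 -m crank '{"twist":[[0,1,0],[0,1,0],[0,1,0],[0,1,0],[0,1,0],[0,0,0],[0,0,0]],"offset":[[0,0,0],[0,0,0],[0,0,0],[0,0,0],[0,0,0],[0,0,0],[0,0,0]],"jaw":[1,1,1,1,1,1,1]}'
python3 - <<'E'
from h import *
a=np.radians(40);z=-np.sin(a)*X-np.cos(a)*Z;R=np.stack([np.cross(Y,z),Y,z],1)
to(F(79.9,0,200),R); print(np.round(arm.read_state()['joint_pos'],1))
to(F(34.9,0,146.3))
E
```

```text
time: 5.5
tcp_pos: [626.2, 185.2, 299.1]
tcp_rot: [[-0.738, 0.264, -0.622], [0.203, 0.965, 0.168], [0.644, -0.002, -0.765]]
contact_force: [-0.2, -0.2, 0.9]
finger_gap: 0.004
finger_force: 0.0
t 5.5 tcp [626.2 185.2 299.1] frame [ 79.8  -1.  254.1] F [-0.2 -0.2  0.9] gap 0.004 ff 0.0
offset units [-1.4   0.04  1.65]
twist units [ 0.01 -0.01 -0.04]
[  6.4  41.   61.6  15.1 114.7 -66.6]
t 5.5 tcp [626.2 185.2 299.1] frame [ 79.8  -1.  254.1] F [-0.2 -0.2  0.9] gap 0.004 ff 0.0
offset units [-1.4   0.04  4.45]
```

Descend to the pre-pose, then insert along the fingers into the gap.

```bash
python3 -m crank '{"twist":[[0,0,0],[0,0,0],[0,0,0],[0,0,0],[0,0,0]],"offset":[[-0.7,0.04,0.82],[-0.7,0,0.83],[0,0,0.5],[0,0,0.5],[0,0,0]],"jaw":[1,1,1,1,1]}'
python3 -m crank '{"twist":[[0,0,0],[0,0,0],[0,0,0],[0,0,0],[0,0,0],[0,0,0]],"offset":[[0,0,0.5],[0,0,0.5],[0,0,0.4],[0,0,0.4],[0,0,0],[0,0,0]],"jaw":[1,1,1,1,1,1]}'
python3 - <<'E'
from h import *
to(F(34.9,0,146.3))
p,d=arm.capture('side'); cv2.imwrite('pics/side1.png',cv2.resize(p[180:330,200:400],None,fx=4,fy=4,interpolation=2)[:,:,::-1])
E
```

```text
time: 6.0
tcp_pos: [609.8, 191.7, 229.4]
tcp_rot: [[-0.74, 0.261, -0.619], [0.2, 0.965, 0.167], [0.642, -0.0, -0.767]]
contact_force: [-0.9, 0.9, 0.1]
finger_gap: 0.002
finger_force: 0.0
time: 6.6
tcp_pos: [583.2, 198.5, 193.2]
tcp_rot: [[-0.739, 0.262, -0.621], [0.201, 0.965, 0.168], [0.643, -0.0, -0.766]]
contact_force: [0.0, -0.4, -0.2]
finger_gap: -0.0
finger_force: 0.0
t 6.6 tcp [583.2 198.5 193.2] frame [ 34.8   0.7 148.2] F [ 0.  -0.4 -0.2] gap -0.0 ff 0.0
offset units [-0.05 -0.03  0.05]
```

View pics/side1.png

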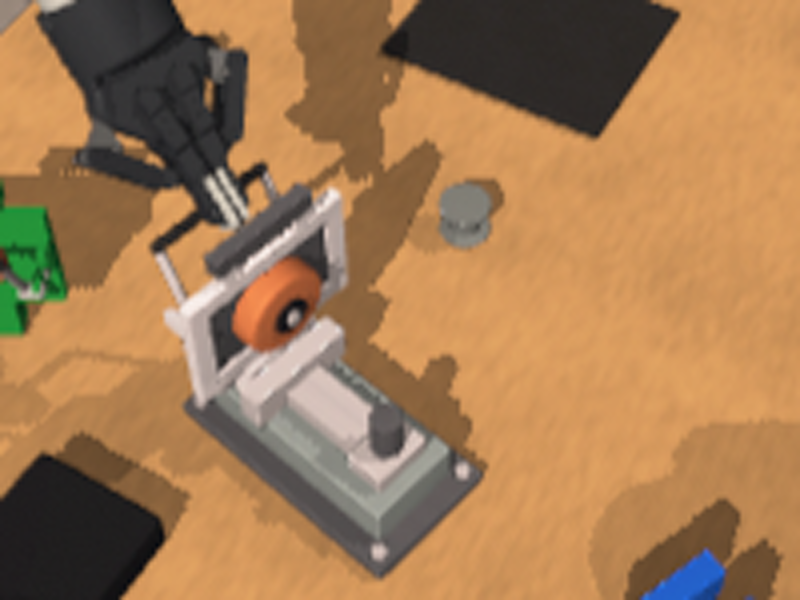

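The fingertips sit between the handle bar and the foot bar (crop 235,215), clear of both. Now I push the bar along its arc.

```bash
python3 -m crank '{"twist":[[0,0,0],[0,0,0],[0,0,0],[0,0,0],[0,0,0],[0,0,0],[0,0,0],[0,0,0],[0,0,0]],"offset":[[-0.2,0,0.05],[-0.26,0,-0.05],[-0.26,0,-0.04],[-0.26,0,0],[-0.26,0,0],[-0.26,0,0.04],[-0.26,0,0.05],[-0.25,0,0.09],[-0.24,0,0.09]],"jaw":[1,1,1,1,1,1,1,1,1]}'
python3 -m crank '{"twist":[[0,0,0],[0,0,0],[0,0,0],[0,0,0],[0,0,0],[0,0,0],[0,0,0],[0,0,0],[0,0,0],[0,0,0]],"offset":[[-0.23,0,0.13],[-0.22,0,0.13],[-0.2,0,0.17],[-0.2,0,0.17],[-0.17,0,0.2],[-0.17,0,0.2],[-0.15,0,0.2],[-0.15,0,0.1],[0,0,0],[0,0,0]],"jaw":[1,1,1,1,1,1,1,1,1,1]}'
python3 - <<'E'
from h import *
to(None)
p,d=arm.capture('side'); cv2.imwrite('pics/side2.png',cv2.resize(p[180:330,200:400],None,fx=4,fy=4,interpolation=2)[:,:,::-1])
E
```

```text
time: 7.55
tcp_pos: [621.6, 188.0, 152.1]
tcp_rot: [[-0.739, 0.262, -0.621], [0.201, 0.965, 0.168], [0.643, -0.0, -0.766]]
contact_force: [0.6, 0.4, 1.5]
finger_gap: 0.002
finger_force: 0.2
time: 8.55
tcp_pos: [628.8, 186.1, 104.1]
tcp_rot: [[-0.739, 0.262, -0.62], [0.201, 0.965, 0.169], [0.643, 0.0, -0.766]]
contact_force: [-0.2, -0.1, -1.3]
finger_gap: -0.002
finger_force: 0.0
t 8.55 tcp [628.8 186.1 104.1] frame [82.1  0.6 59.1] F [-0.2 -0.1 -1.3] gap -0.002 ff 0.0
```

View pics/side2.png

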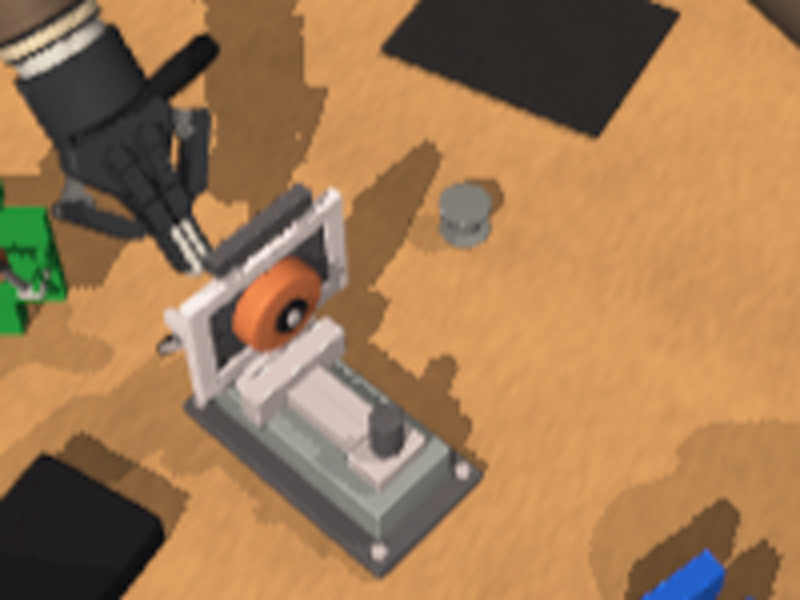

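```bash
python3 -m crank '{"twist":[[0,0,0],[0,0,0],[0,0,0],[0,0,0],[0,0,0],[0,0,0],[0,0,0],[0,0,0],[0,0,0],[0,0,0]],"offset":[[0,0,-0.6],[0,0,-0.9],[0,0,-0.9],[0,0,-0.9],[0.5,0,-0.8],[0.8,0,-0.95],[0.8,0,-0.95],[0.8,0,-0.95],[0.8,0,-0.95],[0.3,0,-0.4]],"jaw":[1,1,1,1,1,1,1,1,1,1]}'
python3 -m crank '{"twist":[[0,-1,0],[0,-1,0],[0,-1,0],[0,-1,0],[0,-1,0],[0,0,0]],"offset":[[0,0,0],[0,0,0],[0,0,0],[0,0,0],[0,0,0],[0,0,0]],"jaw":[0.2,0.2,0.2,0.2,0.2,0.2]}'
python3 - <<'E'
from h import *
to(F(-105,0.5,110)); to(F(-105,0.5,39),np.stack([Y,X,-Z],1))
for n,sl in(('top',np.s_[130:260,180:300]),('side',np.s_[200:340,215:335])):
    p,d=arm.capture(n)
    P=cloud(n,d)[sl].reshape(-1,3);P=P[~np.isnan(P[:,0])]
    f=np.c_[(P-O)@X,(P-O)@Y,P[:,2]]; x,y,z=f.T
    for nm,m in(('foot down?',(x>47)&(x<110)&(z>35)&(z<150)&(abs(y)<52)),('handle',(abs(x)<15)&(z>190)&(z<210)&(abs(y)<60)),('up',(x>35)&(x<60)&(z>166)&(z<190)&(abs(y)<52))):
        g=f[m]; print(n,nm,len(g),np.median(g,0).round(1) if len(g) else '',np.percentile(g,[3,97],axis=0).round(1).tolist() if len(g) else '')
    if n=='top': cv2.imwrite('pics/top3.png',cv2.resize(p[sl],None,fx=4,fy=4,interpolation=2)[:,:,::-1])
E
```

```text
time: 9.6
tcp_pos: [684.4, 171.4, 332.4]
tcp_rot: [[-0.744, 0.262, -0.615], [0.2, 0.965, 0.169], [0.638, 0.003, -0.77]]
contact_force: [0.5, 0.0, 0.8]
finger_gap: -0.005
finger_force: 0.0
time: 10.2
tcp_pos: [679.4, 172.5, 326.8]
tcp_rot: [[-0.966, 0.26, -0.003], [0.26, 0.966, -0.0], [0.003, -0.001, -1.0]]
contact_force: [-1.1, -1.3, 0.4]
finger_gap: 0.402
finger_force: 0.0
t 10.2 tcp [679.4 172.5 326.8] frame [134.5   0.5 281.8] F [-1.1 -1.3  0.4] gap 0.402 ff 0.0
offset units [9.56 0.   6.9 ]
t 10.2 tcp [679.4 172.5 326.8] frame [134.5   0.5 281.8] F [-1.1 -1.3  0.4] gap 0.402 ff 0.0
offset units [9.55 0.   9.74]
twist units [-2.000e-02 -1.000e-02  1.124e+01]
top foot down? 135 [63.6 -5.3 54.4] [[51.4, -47.3, 49.4], [69.0, 42.6, 69.1]]
top handle 70 [ -0.2 -27.2 199.6] [[-5.8, -40.0, 192.4], [5.9, -14.6, 202.3]]
top up 0  
side foot down? 14 [63.2 45.6 56.1] [[52.4, 35.1, 51.5], [68.9, 47.9, 69.6]]
side handle 197 [ -2.5   2.2 199.7] [[-6.7, -36.6, 191.0], [5.8, 39.4, 202.8]]
side up 0
```

View pics/top3.png

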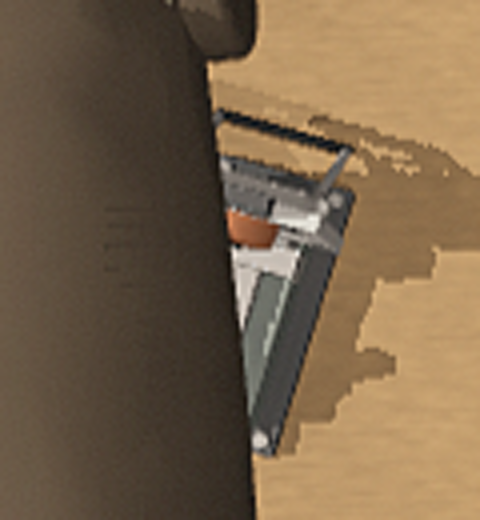

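Top view: the foot bar now hangs low behind the frame (crop 280,130). Depth puts it at x≈64, top z≈54 mm, which is fully down. Next is the knob.

```bash
python3 -m crank '{"twist":[[0,0,1],[0,0,1],[0,0,1],[0,0,1],[0,0,1],[0,0,1],[0,0,1],[0,0,1],[0,0,1],[0,0,1]],"offset":[[0,0,0],[0,0,0],[0,0,0],[0,0,0],[0,0,0],[0,0,0],[0,0,0],[0,0,0],[0,0,0],[0,0,0]],"jaw":[0,0,0,0,0,0,0,0,0,0]}'
python3 -m crank '{"twist":[[0,0,1],[0,0,0.24],[0,0,0],[0,0,0],[0,0,0],[0,0,0],[0,0,0],[0,0,0],[0,0,0]],"offset":[[0,0,0],[0,0,0],[0,-1,0],[0,-1,0],[0,-1,0],[0,-1,0],[0,-1,0],[0,-0.5,0],[0,0,0]],"jaw":[0,0,0,0,0,0,0,0,0]}'
python3 -m crank '{"twist":[[0,0,0],[0,0,0],[0,0,0],[0,0,0],[0,0,0],[0,0,0]],"offset":[[0,-1,0],[0,-1,0],[0,-1,0],[0,-1,0],[0,0,0],[0,0,0]],"jaw":[0,0,0,0,0,0]}'
python3 - <<'E'
from h import *
to(F(-105,0.5,100),np.stack([Y,X,-Z],1)); to(F(-105,0.5,39))
E
```

```text
time: 11.3
tcp_pos: [685.6, 170.5, 326.5]
tcp_rot: [[0.098, 0.995, -0.002], [0.995, -0.098, 0.0], [0.0, -0.002, -1.0]]
contact_force: [0.0, -0.5, 0.0]
finger_gap: 0.502
finger_force: 0.0
time: 12.2
tcp_pos: [551.3, 207.4, 327.5]
tcp_rot: [[0.261, 0.965, -0.001], [0.965, -0.261, 0.0], [-0.0, -0.001, -1.0]]
contact_force: [1.1, -0.7, 0.0]
finger_gap: 0.499
finger_force: 0.0
time: 12.8
tcp_pos: [456.0, 233.2, 327.8]
tcp_rot: [[0.261, 0.965, 0.002], [0.965, -0.261, 0.0], [0.0, 0.002, -1.0]]
contact_force: [0.2, -0.4, 0.3]
finger_gap: 0.502
finger_force: 0.0
t 12.8 tcp [456.  233.2 327.8] frame [-97.1   1.4 282.8] F [ 0.2 -0.4  0.3] gap 0.502 ff 0.0
offset units [-0.04 -0.33  7.31]
twist units [ 0.01 -0.   -0.02]
t 12.8 tcp [456.  233.2 327.8] frame [-97.1   1.4 282.8] F [ 0.2 -0.4  0.3] gap 0.502 ff 0.0
offset units [-0.04 -0.33  9.75]
```

```bash
python3 -m crank '{"twist":[[0,0,0],[0,0,0],[0,0,0],[0,0,0],[0,0,0],[0,0,0],[0,0,0],[0,0,0],[0,0,0],[0,0,0]],"offset":[[0,-0.33,0.6],[0,0,1],[0,0,1],[0,0,1],[0,0,1],[0,0,1],[0,0,0.9],[0,0,0.6],[0,0,0.2],[0,0,0]],"jaw":[0,0,0,0,0,0,0,0,0,0]}'
python3 - <<'E'
from h import *
to(F(-105,0.5,39))
p,d=arm.capture('side'); cv2.imwrite('pics/side4.png',cv2.resize(p[180:330,200:400],None,fx=4,fy=4,interpolation=2)[:,:,::-1])
E
```

```text
time: 13.8
tcp_pos: [447.2, 234.9, 144.0]
tcp_rot: [[0.262, 0.965, -0.001], [0.965, -0.262, -0.001], [-0.001, -0.001, -1.0]]
contact_force: [-0.1, -0.0, -0.3]
finger_gap: 0.499
finger_force: 0.0
t 13.8 tcp [447.2 234.9 144. ] frame [-106.     0.7   99. ] F [-0.1 -0.  -0.3] gap 0.499 ff 0.0
offset units [-0.01  0.04  2.4 ]
```

View pics/side4.png

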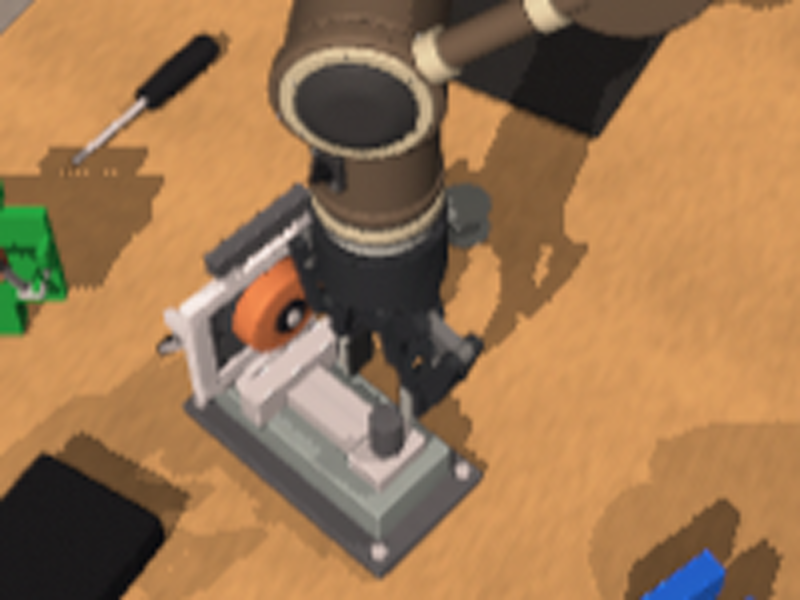

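The open fingers hang above the knob (crop 387,425), clear of the frame. Descend, grip, then pull slowly.

```bash
python3 -m crank '{"twist":[[0,0,0],[0,0,0],[0,0,0],[0,0,0],[0,0,0],[0,0,0]],"offset":[[0,0,0.6],[0,0,0.6],[0,0,0.6],[0,0,0.4],[0,0,0.2],[0,0,0]],"jaw":[0,0,0,0,0,0]}'
python3 -m crank '{"twist":[[0,0,0],[0,0,0],[0,0,0],[0,0,0],[0,0,0],[0,0,0]],"offset":[[0,0,0],[0,0,0],[0,0,0],[0,0,0],[0,0,0],[0,0,0]],"jaw":[1,1,1,1,1,1]}'
python3 - <<'E'
from h import *
to(F(-105,0.5,39))
E
```

```text
time: 14.45
tcp_pos: [446.5, 235.4, 84.8]
tcp_rot: [[0.261, 0.965, -0.0], [0.965, -0.261, -0.0], [-0.0, -0.0, -1.0]]
contact_force: [0.1, 0.3, 0.0]
finger_gap: 0.499
finger_force: 0.0
time: 15.05
tcp_pos: [448.6, 235.4, 86.0]
tcp_rot: [[0.261, 0.965, 0.005], [0.965, -0.261, 0.0], [0.002, 0.004, -1.0]]
contact_force: [4.6, -3.5, -1.0]
finger_gap: 0.236
finger_force: 58.7
t 15.05 tcp [448.6 235.4  86. ] frame [-104.8    1.5   41. ] F [ 4.6 -3.5 -1. ] gap 0.236 ff 58.7
offset units [-0.04 -0.01  0.08]
```

```bash
python3 -m crank '{"twist":[[0,0,0],[0,0,0],[0,0,0],[0,0,0],[0,0,0],[0,0,0],[0,0,0],[0,0,0],[0,0,0],[0,0,0]],"offset":[[0,-0.06,0],[0,-0.08,0],[0,-0.08,0],[0,-0.08,0],[0,-0.08,0],[0,-0.08,0],[0,-0.08,0],[0,-0.08,0],[0,-0.06,0],[0,0,0]],"jaw":[1,1,1,1,1,1,1,1,1,1]}'
python3 - <<'E'
from h import *
to(F(-105-14,0.5,39))
E
```

```text
time: 16.05
tcp_pos: [435.5, 238.9, 86.1]
tcp_rot: [[0.259, 0.966, 0.012], [0.966, -0.259, -0.0], [0.003, 0.011, -1.0]]
contact_force: [13.2, -7.8, -8.1]
finger_gap: 0.241
finger_force: 58.9
t 16.05 tcp [435.5 238.9  86.1] frame [-118.4    1.5   41.1] F [13.2 -7.8 -8.1] gap 0.241 ff 58.9
offset units [-0.04 -0.03  0.08]
```

```bash
python3 -m crank '{"twist":[[0,0,0],[0,0,0],[0,0,0],[0,0,0]],"offset":[[0,-0.06,0],[0,-0.04,0],[0,0,0],[0,0,0]],"jaw":[1,1,1,1]}'
python3 -m crank '{"twist":[[0,0,0],[0,0,0],[0,0,0],[0,0,0],[0,0,0]],"offset":[[0,0,0],[0,0,0],[0,0,0],[0,0,0],[0,0,0]],"jaw":[0.2,0.2,0.2,0.2,0.2]}'
python3 -m crank '{"twist":[[0,0,0],[0,0,0],[0,0,0],[0,0,0],[0,0,0],[0,0,0],[0,0,0],[0,0,0],[0,0,0],[0,0,0]],"offset":[[0,0,-0.5],[0,0,-0.8],[0,0,-1],[0,0,-1],[0,0,-1],[0,0,-1],[0,0,-1],[0,-0.8,-1],[0,-1,-1],[0,-1,0]],"jaw":[0.2,0.2,0.2,0.2,0.2,0,0,0,0,0]}'
python3 - <<'E'
from h import *
to(F(0,0.5,220))
for n,sl in(('top',np.s_[130:260,180:300]),('side',np.s_[200:340,215:335])):
    p,d=arm.capture(n)
    P=cloud(n,d)[sl].reshape(-1,3);P=P[~np.isnan(P[:,0])]
    f=np.c_[(P-O)@X,(P-O)@Y,P[:,2]]; x,y,z=f.T
    for nm,m in(('foot',(x>47)&(x<110)&(z>35)&(z<150)&(abs(y)<52)),('handle',(abs(x)<40)&(z>188)&(z<210)&(abs(y)<60)),('knob',(x<-85)&(x>-145)&(z>88)&(z<100)&(abs(y)<30)),('jaw',(x<-10)&(x>-60)&(abs(y)<60)&(z>69)&(z<77))):
        g=f[m]; print(n,nm,len(g),np.median(g,0).round(1) if len(g) else '',np.percentile(g,[3,97],axis=0).round(1).tolist() if len(g) else '',cv2.minAreaRect(P[m][:,:2].astype(np.float32)) if len(g)>4 and nm=='handle' else '')
    if n=='side': cv2.imwrite('pics/side5.png',cv2.resize(p[180:330,200:400],None,fx=4,fy=4,interpolation=2)[:,:,::-1])
E
```

```text
time: 16.45
tcp_pos: [433.2, 239.5, 86.1]
tcp_rot: [[0.259, 0.966, 0.012], [0.966, -0.259, -0.0], [0.003, 0.012, -1.0]]
contact_force: [13.7, -7.8, -6.6]
finger_gap: 0.238
finger_force: 59.0
time: 16.95
tcp_pos: [427.4, 240.7, 85.0]
tcp_rot: [[0.261, 0.965, 0.0], [0.965, -0.261, 0.0], [0.0, 0.0, -1.0]]
contact_force: [0.6, 0.1, 1.3]
finger_gap: 0.402
finger_force: 0.3
time: 17.95
tcp_pos: [360.8, 260.2, 296.9]
tcp_rot: [[0.261, 0.965, 0.006], [0.965, -0.261, 0.004], [0.006, 0.004, -1.0]]
contact_force: [0.4, 0.1, -1.0]
finger_gap: 0.501
finger_force: 0.0
t 17.95 tcp [360.8 260.2 296.9] frame [-196.     2.7  251.9] F [ 0.4  0.1 -1. ] gap 0.501 ff 0.0
offset units [-0.08  7.84  1.31]
top foot 143 [63.3 -2.6 55.3] [[50.1, -47.4, 50.5], [68.7, 43.7, 71.7]] 
top handle 203 [ -0.3  -1.7 199.4] [[-5.7, -39.9, 190.5], [5.8, 36.8, 203.1]] ((549.3390502929688, 206.28549194335938), (80.08979034423828, 12.079910278320312), 74.99592590332031)
top knob 59 [-120.9    0.8   95.6] [[-129.7, -9.2, 92.2], [-112.6, 10.0, 99.1]] 
top jaw 201 [-34.8   0.3  73.6] [[-43.5, -36.8, 70.1], [-26.5, 38.4, 76.4]] 
side foot 15 [60.8 45.8 58.1] [[48.6, 37.4, 51.8], [67.4, 47.9, 74.0]] 
side handle 217 [ -3.1   2.4 199.4] [[-6.6, -37.5, 188.8], [5.9, 39.7, 202.7]] ((549.4146728515625, 207.52308654785156), (80.65370178222656, 14.093521118164062), 75.41876983642578)
side knob 58 [-122.1    3.2   95.7] [[-130.1, -7.2, 89.2], [-112.3, 11.9, 98.5]] 
side jaw 195 [-35.    2.7  74. ] [[-44.4, -35.1, 69.7], [-11.2, 39.7, 76.7]]
```

View pics/side5.png

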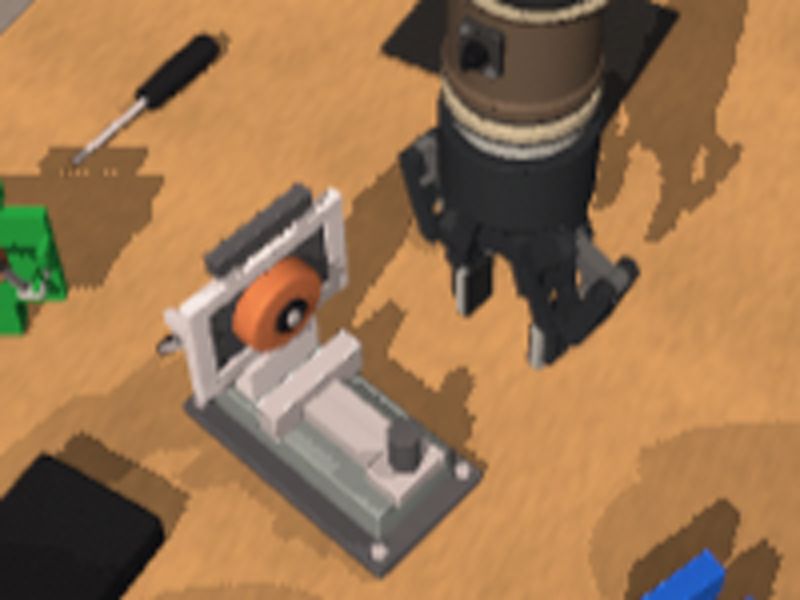

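The jaw is open 16 mm (knob at crop 405,445) and the frame still stands upright in place (crop 260,290). Next, move over the handle.

```bash
python3 -m crank '{"twist":[[0,0,0],[0,0,0],[0,0,0],[0,0,0],[0,0,0],[0,0,0],[0,0,0],[0,0,0],[0,0,0],[0,0,0]],"offset":[[-0.08,0.5,0],[0,1,0],[0,1,0],[0,1,0],[0,1,0],[0,1,0],[0,1,0],[0,0.9,0],[0,0.45,0],[0,0,0]],"jaw":[0,0,0,0,0,0,0,0,0,0]}'
python3 -m crank '{"twist":[[0,0,0],[0,0,0]],"offset":[[0,0,0],[0,0,0]],"jaw":[0,0]}'
python3 - <<'E'
from h import *
to(F(0,0,148),np.stack([Y,X,-Z],1))
E
```

```text
time: 19.05
tcp_pos: [550.5, 204.2, 291.3]
tcp_rot: [[0.263, 0.965, -0.001], [0.965, -0.263, -0.001], [-0.001, -0.001, -1.0]]
contact_force: [0.0, -0.0, 0.1]
finger_gap: 0.505
finger_force: 0.0
time: 19.25
tcp_pos: [548.1, 205.7, 292.0]
tcp_rot: [[0.261, 0.965, -0.001], [0.965, -0.261, -0.0], [-0.0, -0.001, -1.0]]
contact_force: [-0.3, -0.5, 0.0]
finger_gap: 0.504
finger_force: 0.0
t 19.25 tcp [548.1 205.7 292. ] frame [ -1.   -1.5 247. ] F [-0.3 -0.5  0. ] gap 0.504 ff 0.0
offset units [0.06 0.04 3.96]
twist units [-0.01  0.   -0.01]
```

```bash
python3 -m crank '{"twist":[[0,0,0],[0,0,0],[0,0,0],[0,0,0],[0,0,0],[0,0,0],[0,0,0],[0,0,0],[0,0,0]],"offset":[[0.06,0.04,0.5],[0,0,0.7],[0,0,0.7],[0,0,0.7],[0,0,0.6],[0,0,0.5],[0,0,0.26],[0,0,0],[0,0,0]],"jaw":[0,0,0,0,0,0,0,0,0]}'
python3 - <<'E'
from h import *
to(F(0,0,148),np.stack([Y,X,-Z],1))
E
```

```text
time: 20.15
tcp_pos: [550.7, 206.9, 193.8]
tcp_rot: [[0.261, 0.965, 0.001], [0.965, -0.261, 0.0], [0.001, 0.001, -1.0]]
contact_force: [-0.7, -0.5, 0.0]
finger_gap: 0.505
finger_force: 0.0
t 20.15 tcp [550.7 206.9 193.8] frame [  1.2   0.5 148.8] F [-0.7 -0.5  0. ] gap 0.505 ff 0.0
offset units [-0.02 -0.05  0.03]
twist units [ 0.01 -0.   -0.02]
```

```bash
python3 -m crank '{"twist":[[0,0,0],[0,0,0],[0,0,0],[0,0,0],[0,0,0],[0,0,0],[0,0,0],[0,0,0],[0,0,0],[0,0,0]],"offset":[[0,-0.03,0],[0,0,0],[0,0,0],[0,0,0],[0,0,0],[0,0,0],[0,0,0],[0,0,0],[0,0,0],[0,0,0]],"jaw":[0.4,0.5,0.6,0.65,0.7,0.75,0.8,1,1,1]}'
python3 - <<'E'
from h import *
to(F(0,0,148),np.stack([Y,X,-Z],1))
P=[]
for n,sl in(('side',np.s_[200:340,215:335]),):
    p,d=arm.capture(n)
    P=cloud(n,d)[sl].reshape(-1,3);P=P[~np.isnan(P[:,0])]
    f=np.c_[(P-O)@X,(P-O)@Y,P[:,2]]; x,y,z=f.T
    m=(abs(x)<9)&(abs(y)>55)&(abs(y)<75)
    for lo,hi in((80,110),(110,140),(140,175)):
        g=f[m&(z>lo)&(z<hi)];print(lo,len(g),np.median(g,0).round(1))
E
```

```text
time: 21.15
tcp_pos: [549.8, 207.0, 193.7]
tcp_rot: [[0.261, 0.965, 0.001], [0.965, -0.261, 0.0], [0.0, 0.001, -1.0]]
contact_force: [0.1, -1.4, 1.6]
finger_gap: 0.13
finger_force: 59.9
t 21.15 tcp [549.8 207.  193.7] frame [  0.4   0.3 148.7] F [ 0.1 -1.4  1.6] gap 0.13 ff 59.9
offset units [-0.01 -0.01  0.03]
twist units [ 0.01 -0.   -0.01]
80 53 [-3.8 59.2 94.1]
110 58 [ -3.9  59.7 125.5]
140 82 [ -3.8  59.5 157. ]
```

Gripped and upright. Lift straight out.

```bash
python3 -m crank '{"twist":[[0,0,0],[0,0,0],[0,0,0],[0,0,0],[0,0,0],[0,0,0],[0,0,0],[0,0,0],[0,0,0],[0,0,0]],"offset":[[0,0,-0.1],[0,0,-0.2],[0,0,-0.3],[0,0,-0.4],[0,0,-0.5],[0,0,-0.6],[0,0,-0.6],[0,0,-0.6],[0,0,-0.6],[0,0,-0.5]],"jaw":[1,1,1,1,1,1,1,1,1,1]}'
python3 -m crank '{"twist":[[0,0,0],[0,0,0],[0,0,0],[0,0,0],[0,0,0]],"offset":[[0,0,-0.4],[0,0,-0.2],[0,0,-0.1],[0,0,0],[0,0,0]],"jaw":[1,1,1,1,1]}'
python3 - <<'E'
from h import *
to(None)
p,d=arm.capture('side'); cv2.imwrite('pics/side6.png',cv2.resize(p[130:330,180:440],None,fx=3,fy=3,interpolation=2)[:,:,::-1])
E
```

```text
time: 22.2
tcp_pos: [549.9, 207.1, 305.4]
tcp_rot: [[0.261, 0.965, 0.002], [0.965, -0.261, 0.001], [0.001, 0.001, -1.0]]
contact_force: [0.4, -0.3, -6.3]
finger_gap: 0.128
finger_force: 58.6
time: 22.7
tcp_pos: [549.1, 206.8, 319.9]
tcp_rot: [[0.261, 0.965, -0.002], [0.965, -0.261, -0.0], [-0.001, -0.001, -1.0]]
contact_force: [0.1, 1.0, -6.7]
finger_gap: 0.126
finger_force: 58.6
t 22.7 tcp [549.1 206.8 319.9] frame [ -0.3  -0.  274.9] F [ 0.1  1.  -6.7] gap 0.126 ff 58.6
```

View pics/side6.png

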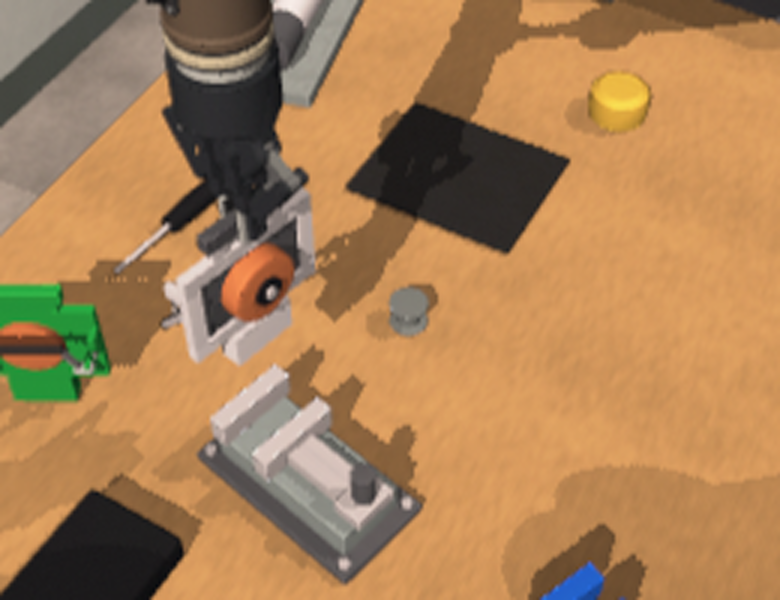

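The frame (crop 245,290) hangs upright from the gripper, free of the vise with the kickstand down. Carry it to the mat (crop 455,175).

```bash
python3 -m crank '{"twist":[[0,0,0],[0,0,0],[0,0,0],[0,0,0],[0,0,0],[0,0,0],[0,0,0],[0,0,0],[0,0,0],[0,0,0]],"offset":[[-0.2,0.055,0],[-0.4,0.11,0],[-0.6,0.16,0],[-0.786,0.2145,0],[-0.786,0.2145,0],[-0.786,0.2145,0],[-0.786,0.2145,0],[-0.786,0.2145,0],[-0.786,0.2145,0],[-0.786,0.2145,0]],"jaw":[1,1,1,1,1,1,1,1,1,1]}'
python3 -m crank '{"twist":[[0,0,0],[0,0,0],[0,0,0],[0,0,0],[0,0,0],[0,0,0],[0,0,0],[0,0,0],[0,0,0],[0,0,0]],"offset":[[-0.786,0.2145,0],[-0.786,0.2145,0],[-0.786,0.2145,0],[-0.786,0.2145,0],[-0.786,0.2145,0],[-0.786,0.2145,0],[-0.786,0.2145,0],[-0.786,0.2145,0],[-0.786,0.2145,0],[-0.786,0.2145,0]],"jaw":[1,1,1,1,1,1,1,1,1,1]}'
python3 -m crank '{"twist":[[0,0,0],[0,0,0],[0,0,0],[0,0,-0.2],[0,0,-0.4],[0,0,-0.4],[0,0,-0.4],[0,0,-0.2],[0,0,0],[0,0,0]],"offset":[[-0.6,0.16,0],[-0.4,0.11,0],[-0.2,0.055,0],[0,0,0],[0,0,0],[0,0,0],[0,0,0],[0,0,0],[0,0,0],[0,0,0]],"jaw":[1,1,1,1,1,1,1,1,1,1]}'
python3 - <<'E'
from h import *
to([551.3,-201.5,158.7])
r=np.array(arm.read_state()['tcp_rot']); xt=r[:,1];yt=r[:,0];t=np.array(arm.read_state()['tcp_pos'])
p,d=arm.capture('side')
P=cloud('side',d).reshape(-1,3);f=np.c_[(P-t)@xt,(P-t)@yt,(P-t)[:,2]];x,y,z=f.T
m=(abs(x)<12)&(abs(y)>52)&(abs(y)<75)
for lo,hi in((-120,-90),(-90,-60),(-60,-30)):
    g=f[m&(z>lo)&(z<hi)];print('rail',lo,len(g),np.median(g,0).round(1) if len(g) else '')
g=f[(abs(x)<30)&(abs(y)<100)&(z>-175)&(z<-20)]; print('lowest',np.percentile(g,[1,99],axis=0).round(1).tolist())
E
```

```text
time: 23.75
tcp_pos: [549.4, 31.0, 320.9]
tcp_rot: [[0.262, 0.965, -0.0], [0.965, -0.262, -0.001], [-0.001, 0.0, -1.0]]
contact_force: [-0.3, -0.6, -6.7]
finger_gap: 0.126
finger_force: 58.5
time: 24.75
tcp_pos: [549.4, -172.6, 320.9]
tcp_rot: [[0.262, 0.965, -0.0], [0.965, -0.262, -0.001], [-0.001, -0.0, -1.0]]
contact_force: [0.3, 0.6, -7.1]
finger_gap: 0.125
finger_force: 58.5
time: 25.75
tcp_pos: [550.5, -201.0, 320.8]
tcp_rot: [[0.04, 0.999, -0.0], [0.999, -0.04, 0.0], [0.0, -0.0, -1.0]]
contact_force: [-0.6, 0.4, -6.7]
finger_gap: 0.127
finger_force: 58.5
t 25.75 tcp [ 550.5 -201.   320.8] frame [ 106.6 -393.6  275.8] F [-0.6  0.4 -6.7] gap 0.127 ff 58.5
offset units [-0.02  0.03  6.49]
rail -120 33 [  -3.8   63.1 -101.4]
rail -90 52 [ -3.2  62.7 -74.6]
rail -60 73 [ -2.7  63.7 -45.1]
lowest [[-24.0, -61.8, -144.3], [22.2, 67.7, -20.9]]
```

```bash
python3 -m crank '{"twist":[[0,0,0],[0,0,0],[0,0,0],[0,0,0],[0,0,0],[0,0,0],[0,0,0],[0,0,0],[0,0,0],[0,0,0]],"offset":[[0,0,0.2],[0,0,0.4],[0,0,0.6],[0,0,0.8],[0,0,0.8],[0,0,0.8],[0,0,0.8],[0,0,0.7],[0,0,0.5],[0,0,0.3]],"jaw":[1,1,1,1,1,1,1,1,1,1]}'
python3 -m crank '{"twist":[[0,0,0],[0,0,0],[0,0,0],[0,0,0],[0,0,0],[0,0,0]],"offset":[[0,0,0.1],[0,0,0.1],[0,0,0.1],[0,0,0.1],[0,0,0],[0,0,0]],"jaw":[1,1,1,1,1,1]}'
python3 - <<'E'
from h import *
to([551.3,-201.5,158.7])
E
```

```text
time: 26.8
tcp_pos: [549.1, -200.9, 170.9]
tcp_rot: [[0.041, 0.999, -0.003], [0.999, -0.041, 0.002], [0.001, -0.003, -1.0]]
contact_force: [-0.1, 0.1, -7.3]
finger_gap: 0.129
finger_force: 58.5
time: 27.4
tcp_pos: [550.5, -201.5, 163.6]
tcp_rot: [[0.041, 0.999, 0.0], [0.999, -0.041, -0.0], [-0.0, 0.0, -1.0]]
contact_force: [-0.3, -0.3, -6.7]
finger_gap: 0.129
finger_force: 58.5
t 27.4 tcp [ 550.5 -201.5  163.6] frame [ 106.8 -394.1  118.6] F [-0.3 -0.3 -6.7] gap 0.129 ff 58.5
offset units [0.   0.03 0.2 ]
```

```bash
python3 -m crank '{"twist":[[0,0,0],[0,0,0],[0,0,0],[0,0,0]],"offset":[[0,0.03,0.06],[0,0,0.06],[0,0,0.06],[0,0,0]],"jaw":[1,1,1,1]}'
python3 -m crank '{"twist":[[0,0,0],[0,0,0]],"offset":[[0,0,0.03],[0,0,0]],"jaw":[1,1]}'
python3 -m crank '{"twist":[[0,0,0],[0,0,0]],"offset":[[0,0,0.03],[0,0,0]],"jaw":[1,1]}'
python3 - <<'E'
from h import *
to([551.3,-201.5,158.7])
E
```

```text
time: 27.8
tcp_pos: [551.3, -201.5, 158.8]
tcp_rot: [[0.04, 0.999, 0.0], [0.999, -0.04, -0.0], [-0.0, 0.0, -1.0]]
contact_force: [0.2, 0.6, -6.7]
finger_gap: 0.127
finger_force: 58.6
time: 28.0
tcp_pos: [551.5, -201.6, 158.7]
tcp_rot: [[0.041, 0.999, 0.001], [0.999, -0.041, -0.0], [-0.0, 0.001, -1.0]]
contact_force: [-0.7, 0.3, -2.6]
finger_gap: 0.124
finger_force: 59.1
time: 28.2
tcp_pos: [551.8, -201.7, 158.7]
tcp_rot: [[0.041, 0.999, 0.001], [0.999, -0.041, -0.0], [-0.0, 0.001, -1.0]]
contact_force: [-1.7, 1.5, 2.9]
finger_gap: 0.128
finger_force: 59.8
t 28.2 tcp [ 551.8 -201.7  158.7] frame [ 108.1 -393.9  113.7] F [-1.7  1.5  2.9] gap 0.128 ff 59.8
offset units [ 0.01 -0.02 -0.  ]
```

Run:
```python
from h import *
r=np.array(arm.read_state()['tcp_rot']); xt=r[:,1];yt=r[:,0];t=np.array(arm.read_state()['tcp_pos'])
p,d=arm.capture('side');P=cloud('side',d).reshape(-1,3);f=np.c_[(P-t)@xt,(P-t)@yt,(P-t)[:,2]];x,y,z=f.T
m=(abs(x)<12)&(abs(y)>52)&(abs(y)<75)
for lo,hi in((-120,-90),(-90,-60),(-60,-30)):
    g=f[m&(z>lo)&(z<hi)];print('rail',lo,len(g),np.median(g,0).round(1) if len(g) else '')
cv2.imwrite('pics/side7.png',cv2.resize(p[80:280,180:440],None,fx=3,fy=3,interpolation=2)[:,:,::-1])
```

```text
rail -120 24 [  -4.6   63.2 -100.2]
rail -90 41 [ -3.8  61.9 -75.9]
rail -60 56 [ -3.8  62.2 -45.3]
```

View pics/side7.png

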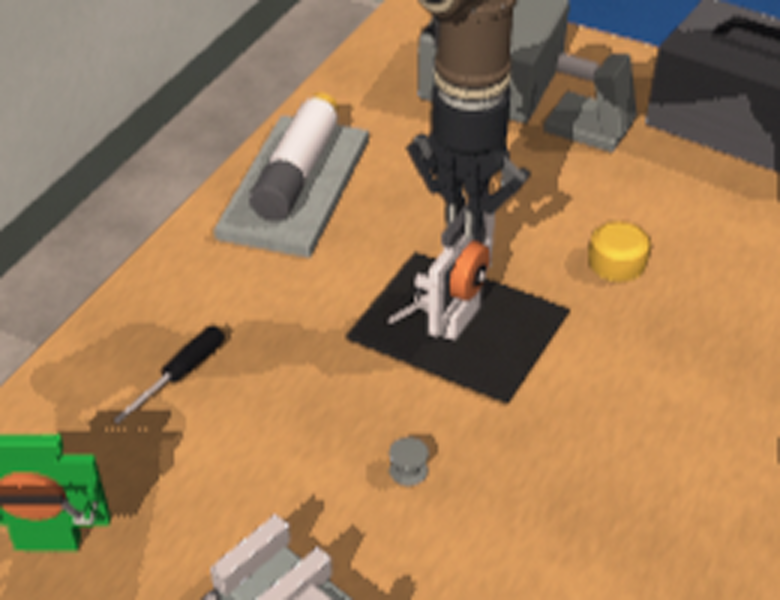

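The frame stands upright in the middle of the mat (crop 457,290), still gripped with the kickstand down. The spool, screwdriver, tin and green look-alike are where they started.

```bash
python3 -c "
from rig import arm
print(arm.close_job())"
```

```text
the job is handed in; nothing more can be done
None
```

I flipped the kickstand fully down while the frame was clamped, opened the jaw about 16 mm, and stood the frame upright in the middle of the mat with the handle still gripped; the job was handed in at about 28 s.

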